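# Slide a lantern battery pack home in the test stand and start the test

### The arm

A 6-joint arm with a two-finger parallel gripper is mounted at the origin on the work surface. World frame = base frame: x ahead of the robot, y to its left, z up, the work surface at z = 0. Lengths are in m, angles in rad, forces in N, time in s.
With the tool pointing down it reaches from about 0.425 to 0.95 m from the base axis. Payload 3.5 kg.
Tool frame: the origin (TCP) lies on the centre line of the jaws, within the pads' length; the fingertips stand 14 mm ahead of it and the grasp point (between the pads) lies 5 mm behind it (ctrl.tip_reach is the distance from the TCP to the fingertips, in m); z points along the fingers, y is the line along which they close (so a half turn about z gives the same grasp; the last joint's range is limited). The gripper opens to 85 mm and grips with 20 to 120 N. Pads are 22 mm wide; open, the fingers measure 114 mm over their backs; the gripper's body (76 mm by 85 mm) begins 54 mm behind the grasp point. The pads swing forward as they close: fully open they stand 13 mm farther back than shut.
Start: joints at [0.981, 0.286, 1.577, -0, 1.279, -0.15], TCP at [0.287, 0.611, 0.245] pointing down, gripper open.
Joint ranges: [-2.77, 2.77], [-0.9, 2.22], [0.21, 2.48], [-1.53, 4.67], [0.24, 2.81], [-2.84, 2.84]. Speed limits (rad/s): [2.79, 2.79, 3.14, 3.14, 3.14, 3.14].

### API

Orientations are given as a unit quaternion [x, y, z, w].
In Python, from plant import get_state, imaging, workorder, ctrl gives the robot as it stands. The module is installed in compiled form; this text tells all that it offers.
- The arm moves only by the shell command python3 -m jog 'ROWS' [FORCE]. ROWS is JSON, a list of rows, each a list of 7 numbers: the closure, from 0 (fully open) to 1 (shut), then the shift along the tool's x, y, z in mm, then the turn, a rotation vector about the tool's x, y, z in rad. In form: [[gripper, tx, ty, tz, ax, ay, az], ...]. A call has 1 to 12 rows; each row is the pose to reach, as a shift and turn from the pose commanded when the call began, along the tool's axes at that moment; what a row does not reach only later rows make up. A row lasts 1/10 s, in which the tool goes at most 50 mm and 8.59 degrees, less where a joint would pass 70% of its speed; a pose out of reach is approached as far as the arm can. A call with a gripper value outside its range is refused whole. The fingers move at their own pace and stop on an object; FORCE is the grip in N (left out, the last holds). Time passes only in rows, so rows that repeat a pose let the fingers close. It gives the time, the measured TCP pose, the force, the opening and the grip force at its end, in the units of the state.
- get_state(): the state, without advancing time (a new reading comes with each control period).
- imaging.read_camera(name): name is "side" or "top" or "wrist"; returns a dict with "image" (384x512x3 uint8, blue, green, red), "fx", "fy", "cx", "cy" (pixels), "R" (3x3) and "t" (3): a world point X has camera coordinates R X + t; the wrist camera has in their place "tool_from_camera" (4x4, takes a point from camera to tool coordinates, whose origin is the TCP and whose axes are the flange's). Camera axes: x right, y down, z forward; pixel columns grow to the right and rows downward; lengths in m; the calibration is good to about 2 mm. A picture is of the moment at which its call begins: read the wrist's pose just before it. There is no depth.
- workorder.sign_off(): hands the job in; it is judged then, once.
The state is a dict: "time": time; "qpos": joint angles; "dq": joint speeds; "joint_efforts": joint torques, N m; "eef_pos": TCP position; "tcp_rot": TCP orientation; "contact_force": force on the tool from outside, world axes, zero at the start; "wrist_torque": the same for the moment, N m; "opening": opening from 0.0 (shut) to 1.0 (fully open); "finger_force": force on a finger pad.
Only numpy, scipy, OpenCV 4.12 (cv2) and the standard library are available. Lean on these libraries where they do the work, as an engineer would, in place of code of your own. Each camera call takes 0.05 s, during which the arm holds its last target. There are 200 camera calls.

### The job

Slide the battery pack along the bench until it lies flat against the long fence of the test stand and has been pushed against the sprung contact far enough that the catch comes up behind it and keeps it there; push it without bashing it. Then press the small key, and after that the large key, one at a time and all the way down, letting each come back up. Leave the lantern, screwdriver, jar and lens ring where they are.

Things in the scene. Friction and masses are not known exactly. Their poses are not given: they have to be found in the camera images.
- pack: The loose battery pack: a plain black box, 100 (x) by 130 (y) by 60 (z) mm, 0.4 to 0.6 kg, too wide to grasp, standing on the bench. Origin: centre of its underside; its z is up. Its +y end has two small brass pads and starts turned roughly towards the contact.
- tester: The test stand, screwed to the bench; origin at bench height, z up. A fence along its y, and at the fence's +y end a contact head: a grey block 84 mm wide, 52 mm high, centred on x = 0, clamped anywhere in a 30 mm range, different each time and not measured. A pack flat against the fence has its origin at x = 0 and its axes along this frame's, +y towards the contact.
- fence_face (a point): Point on the fence's inner face, 15 mm up, at y = 0 of the tester. The fence: an aluminium bar 30 mm high and 12 mm thick; inner face at x = +50 mm of the tester, from y = -290 to +140 mm; behind it a flat foot to x = +92 mm.
- contact (a joint): Travel of the head's brass contact plate towards +y, m: 0 free, about 0.008 with the pack held by the catch, 0.016 at its hard stop. Faces -y, 50 mm wide, z 14 to 42 mm. Its free face is somewhere from y = +75 to +105 mm of the tester: feel for it. Pushes back with 6 N, 11 N at the stop; bench friction and catch add 4 to 10 N.
- catch (a joint): Steel wedge 18 mm wide at x = 0 of the tester, 6 mm proud of the bench, fixed to the head: upright face 122 mm to the -y side of the free contact face, ramp rising to +y. m: 0 up, 0.006 level with the bench, under the pack. Spring 1 to 2.5 N. It rises behind the pack once the contact is in over 8 mm; short of that nothing holds the pack against the contact.
- key_small (a joint): Travel of the small key, m: 0 up, 0.006 fully down; a spring needing 5 N for full travel.
- key_large (a joint): Travel of the large key, m: 0 up, 0.006 fully down; a spring needing 5 N for full travel.
- key_small_top (a point): Centre of the top face of the small black round push key (18 mm across) in its own grey housing fixed to the bench; it is pressed straight down.
- key_large_top (a point): Centre of the top face of the large black round push key (38 mm across) in its own grey housing fixed to the bench; it is pressed straight down. The two keys' places are swapped at random.
- lantern: Bystander: green hand lantern, 85 mm square, 180 mm high with its handle, lamp head to its +x. Origin under its centre.
- screwdriver: Bystander: a screwdriver lying on the bench, about 200 mm long along its x.
- jar: Bystander: a closed jar, 60 mm across, 75 mm high.
- bezel: Bystander: a flat lens ring, 100 mm across, 14 mm high.
Things that resemble listed ones, but are neither listed nor needed, are in the scene too. What is shaped like the pack but red is not meant.

How it is judged:
On the way, in this order (a step that is already met when the one before it is completed fails the run):
1. the pack lies against the fence, held behind the raised catch, contact pushed in, and is let go (value of joint contact between 0.005 and 0.0115 m and value of joint catch below 0.002 m and x of pack in the frame of tester between -0.005 and 0.005 m and angle between the x axis of pack and the x axis of tester, either way round below 0.05 rad and contact force between pack and the arm below 0.3 N and contact force between pack and the fingers below 0.3 N), for 0.2 s.
2. the small key is pressed all the way down, the large key is up (value of joint key_small above 0.005 m and value of joint key_large below 0.002 m), for 0.05 s.
3. the large key is pressed all the way down, the small key is up again (value of joint key_large above 0.005 m and value of joint key_small below 0.002 m), for 0.05 s.
At the end, for the whole second after the job is handed in: The pack rests flat on the bench against the fence (within 5 mm and 0.05 rad), held by the raised catch (less than 2 mm down) with the contact pushed in 5 to 11.5 mm; both keys are up again (value of joint contact between 0.005 and 0.0115 m and value of joint each of catch, key_small, key_large below 0.002 m and x of pack in the frame of tester between -0.005 and 0.005 m and angle between the x axis of pack and the x axis of tester, either way round below 0.05 rad and angle between pack's own z axis and vertical below 0.05 rad and linear speed of pack below 0.01 m/s); the robot touches nothing.
It fails at once if the robot pushes the pack with more than 45 N (contact force between pack and the fingers above 45 N or contact force between pack and the arm above 45 N).
It fails at once if a key is pressed before the pack is held against the contact (value of joint any of key_small, key_large above 0.004 m and value of joint contact below 0.004 m).
It fails at once if both keys are down at once (value of joint each of key_small, key_large above 0.003 m).
It fails at once if a bystander is moved more than 30 mm (distance of any of lantern, screwdriver, jar, bezel from where it was at the start of the episode above 0.03 m).
It also fails if it takes over 59 s, if anything falls off the work surface, if the arm or the gripper's body presses on something with over 40 N, if the wrist force passes 120 N, or if a joint passes its speed limit or range.

## Working session

There is one attempt and no reset: what is moved stays moved. The work goes in short steps, Python scripts to look and compute and a shell command to move; the robot and the scene stay as the last step left them, time stands still between calls to the robot, and variables do not carry over. Pictures are saved under pics/ and viewed, at most 10 in all, crops included, and the job is handed in when it is done.

```bash
mkdir -p pics
python3 - <<'E'
from plant import get_state, imaging, ctrl
import cv2,pickle,numpy as np
s=get_state();print(s['time'],s['eef_pos'],s['tcp_rot'],s['contact_force'],ctrl.tip_reach)
d={n:imaging.read_camera(n) for n in("side","top")}
pickle.dump(d,open('c0.pkl','wb'))
for n in d:
  cv2.imwrite(f'pics/{n}0.png',cv2.resize(d[n]['image'],(800,600)))
  c=d[n];print(n,c['fx'],c['cx'],c['cy'],-c['R'].T@c['t'],c['R'].round(2).tolist())
E
```

```text
0.0 [0.28702221 0.61024432 0.24392812] [ 2.18146559e-01  9.75915313e-01 -1.09772833e-03 -4.19738157e-04] [-0.16784215  0.10636074 -0.87493008] 0.014
side 453.1830783276539 256.12355627539455 186.97018115728162 [0.38859568 0.79381271 0.94854753] [[-0.97, -0.23, -0.01], [-0.16, 0.72, -0.68], [0.17, -0.66, -0.73]]
top 388.8538812174796 252.8691276796249 195.60729599709285 [0.43386132 0.007332   1.37175852] [[0.01, -1.0, -0.0], [-0.99, -0.01, -0.11], [0.11, 0.0, -0.99]]
```

View pics/top0.png

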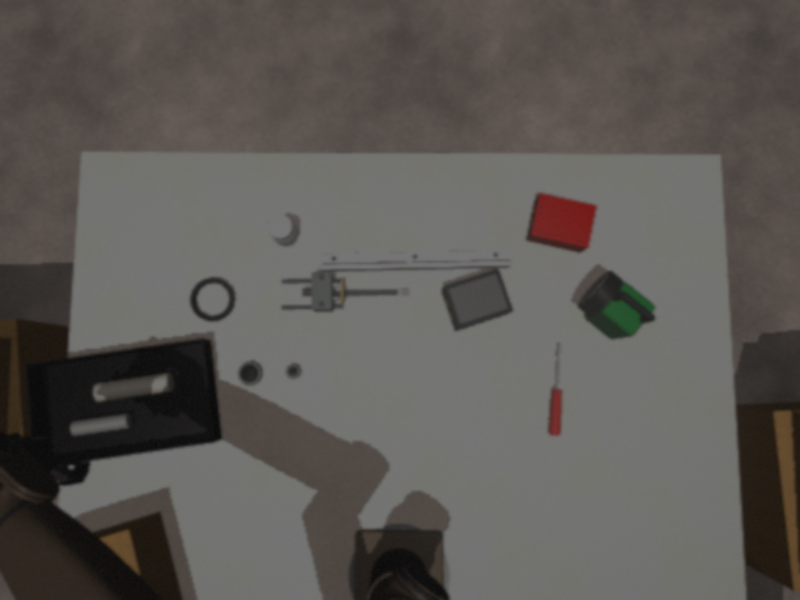

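View pics/side0.png

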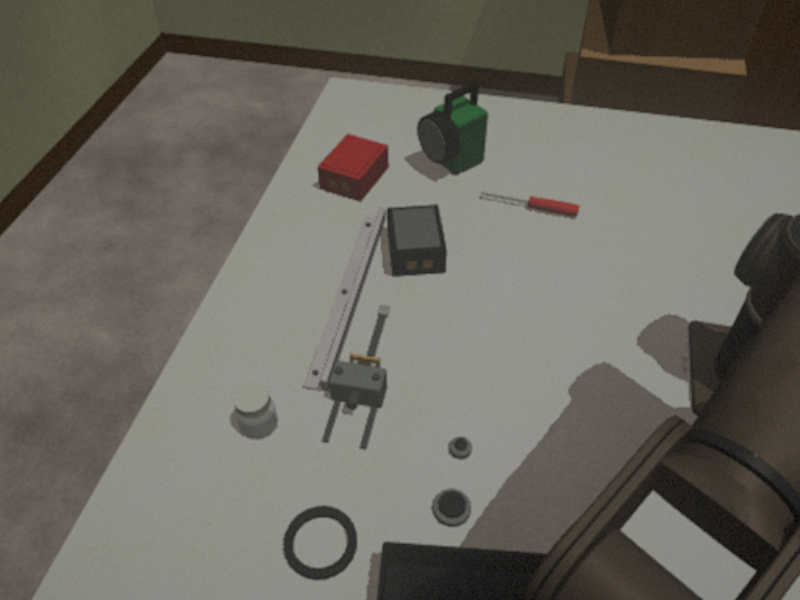

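The top view (800 px scale) shows the pack at (478,298), turned about 15°, the fence from (320,268) to (510,264), the contact plate at (343,291) and the catch at (405,292). The large key is at (250,373) and the small key at (293,370). The side view agrees. Next I'll enlarge the station.

```bash
cat > h.py <<'E'
import numpy as np,cv2,pickle
def ray(c,u,v,z):
    d=c['R'].T@np.array([(u-c['cx'])/c['fx'],(v-c['cy'])/c['fy'],1]);o=-c['R'].T@c['t']
    return o+d*(z-o[2])/d[2]
def proj(c,X):
    p=c['R']@np.array(X)+c['t'];return c['fx']*p[0]/p[2]+c['cx'],c['fy']*p[1]/p[2]+c['cy']
E
python3 - <<'E'
from h import *
d=pickle.load(open('c0.pkl','rb'));c=d['top']
im=c['image'][150:250,150:340]
cv2.imwrite('pics/crop.png',cv2.convertScaleAbs(cv2.resize(im,None,fx=4.2,fy=4.2,interpolation=cv2.INTER_CUBIC),alpha=1.6))
# dark blobs
g=cv2.cvtColor(c['image'],cv2.COLOR_BGR2GRAY)
print(g[185,280:320:5],g[225:245,160])
m=(g<75).astype(np.uint8)
n,l,st,ce=cv2.connectedComponentsWithStats(m)
for i in range(1,n):
    if 15<st[i][4]<6000:print(st[i],ce[i].round(1))
E
```

```text
[118  48  75  75  74  74  74  73] [116 116 116 116 113  97  76  66  49  36  33  35  36  37  38  38  39  41
  44  59]
[   0    0   75   80 2596] [31.6 42.2]
[245   0  27  48 497] [256.2  26.1]
[405   0  14   7  53] [412.1   2.3]
[ 453    0   59   77 2193] [488.3  39.1]
[502   8  10  10  38] [506.5  14.2]
[ 0 27 11  9 34] [ 4.5 31.4]
[272  34  11  21 119] [276.6  42.7]
[445  40   7   6  22] [448.4  42. ]
[409  45  10  10  33] [414.1  48.8]
[245  54   8  10  28] [248.6  58.9]
[263  55  30  18 201] [277.4  62.4]
[239  62   6   8  17] [242.  66.]
[ 0 98  9 20 76] [  2.9 107.3]
[464 102  13  17 103] [470.4 111.2]
[ 337  124   44   38 1221] [358.6 142.4]
[465 132  15  13  70] [470.2 139. ]
[  0 137  10   8  37] [  3.7 140. ]
[182 144   9  13  43] [187.2 150.2]
[283 171  45  41 974] [305.7 190.1]
[201 173  18  26 176] [210.2 186.3]
[ 369  173   50   44 1358] [393.  195.7]
[122 178  29  28 286] [135.6 191.3]
[181 179  18   2  35] [189.7 179.5]
[194 184   6   5  27] [196.6 186.2]
[219 185  35   6  95] [234.  186.9]
[181 196  19   2  27] [189.  196.3]
[153 231  15  15 164] [160.1 238.2]
[184 233   8   8  49] [187.6 236.7]
[351 249   8  29 190] [354.8 263.4]
```

View pics/crop.png

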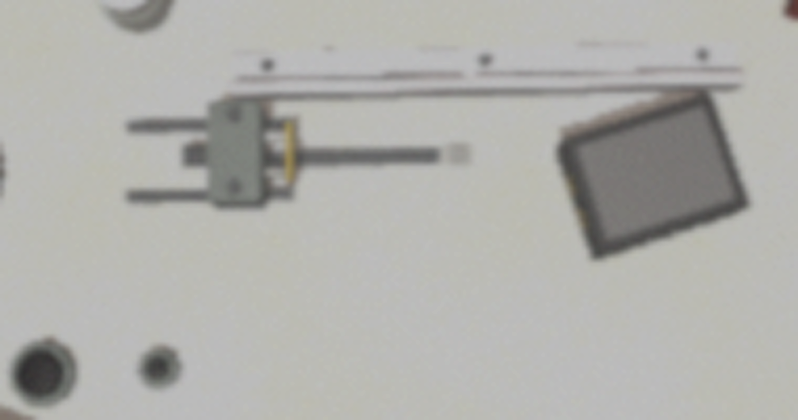

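The crop shows the fence's inner face as a line from (265,97) to (740,88) and the pack's top corners at (563,147), (708,93), (747,205) and (597,258). The contact plate is at (290,152), and the catch is the light square at (458,153).

Run:
```python
from h import *
d=pickle.load(open('c0.pkl','rb'));c=d['top'];s=d['side']
P=lambda u,v,z:ray(c,u/4.2+150-.4,v/4.2+150-.4,z)
for n,u,v,z in[('f1',265,97,.015),('f2',740,87.5,.015),('p1',563,147,.06),('p2',708,93,.06),('p3',747,205,.06),('p4',597,258,.06),('plate',293,152,.035),('catch',458,153,.003),('head_l',235,115,.052),('head_r',235,187,.052)]:
    print(n,P(u,v,z).round(4))
A=c['image'][195-45:240,280:335]
m=(c['image'].max(2)<95).astype(np.uint8);m[:171]=0
cn=[k for k in cv2.findContours(m[165:220,275:335].copy(),0,2)[0]]
k=max(cn,key=cv2.contourArea);r=cv2.minAreaRect(k);print(r, ray(c,r[0][0]+275,r[0][1]+165,.05).round(4))
g=cv2.cvtColor(s['image'],cv2.COLOR_BGR2GRAY)
n,l,st,ce=cv2.connectedComponentsWithStats((g<75).astype(np.uint8))
for i in range(1,n):
    if 265<ce[i][0]<310 and 265<ce[i][1]<345:print(st[i],ce[i].round(1))
for nm,pt in(('large',(160.1,238.2)),('small',(187.6,236.7))):
  for z in(.01,.02,.03,.04,.05):
    X=ray(c,*pt,z);print(nm,X.round(4),np.round(proj(s,X),1))
print('head-down proj test')
```

```text
f1 [0.6668 0.1523 0.015 ]
f2 [ 0.6774 -0.2475  0.015 ]
p1 [ 0.6195 -0.0949  0.06  ]
p2 [ 0.6646 -0.213   0.06  ]
p3 [ 0.5731 -0.2433  0.06  ]
p4 [ 0.5295 -0.122   0.06  ]
plate [0.6175 0.1262 0.035 ]
catch [ 0.6219 -0.0105  0.003 ]
head_l [0.6454 0.1726 0.052 ]
head_r [0.5862 0.1714 0.052 ]
((28.400001525878906, 19.69999885559082), (43.95565414428711, 45.853023529052734), 71.56505584716797) [ 0.621  -0.1634  0.05  ]
[290 280   9   9  60] [294.3 284. ]
[288 287  12   7  25] [292.5 290.8]
[280 314  19  18 259] [288.9 322.5]
[277 324   1   1   1] [277. 324.]
[277 327  23  10  46] [286.4 333. ]
large [0.4355 0.3319 0.01  ] [289.  321.7]
large [0.4355 0.3295 0.02  ] [289.4 318.6]
large [0.4355 0.3271 0.03  ] [289.8 315.5]
large [0.4355 0.3247 0.04  ] [290.2 312.3]
large [0.4355 0.3223 0.05  ] [290.6 309.1]
small [0.4413 0.2362 0.01  ] [294. 284.]
small [0.4413 0.2345 0.02  ] [294.4 281.2]
small [0.4412 0.2329 0.03  ] [294.7 278.3]
small [0.4412 0.2312 0.04  ] [295.1 275.4]
small [0.4411 0.2295 0.05  ] [295.5 272.5]
head-down proj test
```

```bash
cat >> h.py <<'E'
from scipy.spatial.transform import Rotation as Ro
def go(x,y,z,yaw):
    """tool-frame shift (mm) and rotvec to reach TCP x,y,z with tool y axis at world angle yaw deg, pointing down"""
    from plant import get_state
    s=get_state();R=Ro.from_quat(s['tcp_rot']);p=s['eef_pos']
    a=np.radians(yaw);yv=np.array([np.cos(a),np.sin(a),0]);zv=np.array([0,0,-1.]);T=np.c_[np.cross(yv,zv),yv,zv]
    print('pos',p.round(4),'F',s['contact_force'].round(2),'->',(R.inv().apply(np.array([x,y,z])-p)*1000).round(1),(R.inv()*Ro.from_matrix(T)).as_rotvec().round(4))
E
python3 - <<'E'
from h import *
from plant import imaging
print(imaging.read_camera('wrist')['tool_from_camera'].round(3).tolist())
go(.49,.2,.2,91.5)
go(.485,-.175,.13,91.5)
E
```

```text
[[-0.001, -0.953, -0.304, 0.077], [1.0, -0.001, 0.0, 0.001], [-0.0, -0.304, 0.953, -0.129], [0.0, 0.0, 0.0, 1.0]]
pos [0.2871 0.6104 0.2442] F [-0.47  0.47  0.29] -> [-358.3 -284.9   44.7] [-0.0017 -0.0007 -0.4659]
pos [0.2871 0.6104 0.2442] F [-0.47  0.47  0.29] -> [-513.5 -626.2  115.2] [-0.0017 -0.0007 -0.4659]
```

```bash
python3 -m jog '[[0.2,-358,-285,45,0,0,-0.466],[0.2,-358,-285,45,0,0,-0.466],[0.2,-358,-285,45,0,0,-0.466],[0.2,-358,-285,45,0,0,-0.466],[0.2,-358,-285,45,0,0,-0.466],[0.2,-358,-285,45,0,0,-0.466],[0.2,-358,-285,45,0,0,-0.466],[0.2,-358,-285,45,0,0,-0.466],[0.2,-358,-285,45,0,0,-0.466],[0.2,-513,-626,115,0,0,-0.466],[0.2,-513,-626,115,0,0,-0.466],[0.2,-513,-626,115,0,0,-0.466]]'
python3 - <<'E'
from h import *
go(.485,-.175,.13,91.5)
go(.485,-.175,.035,91.5)
E
```

```text
time: 1.35
eef_pos: [0.4843, 0.062, 0.1738]
tcp_rot: [-0.013, 1.0, -0.0, 0.0]
contact_force: [0.9, -0.3, -0.3]
opening: 0.799
finger_force: 0.0
pos [0.4843 0.062  0.1738] F [ 0.91 -0.26 -0.29] -> [   5.6 -237.    43.8] [-0.0001  0.0001  0.0002]
pos [0.4843 0.062  0.1738] F [ 0.91 -0.26 -0.29] -> [   5.6 -237.   138.8] [-0.0001  0.0001  0.0002]
```

```bash
python3 -m jog '[[0.2,6,-237,44,0,0,0],[0.2,6,-237,44,0,0,0],[0.2,6,-237,44,0,0,0],[0.2,6,-237,44,0,0,0],[0.2,6,-237,44,0,0,0],[0.2,6,-237,44,0,0,0],[0.2,6,-237,90,0,0,0],[0.2,6,-237,139,0,0,0],[0.2,6,-237,139,0,0,0],[0.2,6,-237,139,0,0,0]]'
python3 - <<'E'
from h import *
go(.565,-.175,.035,91.5)
E
```

```text
time: 2.35
eef_pos: [0.4843, -0.1721, 0.0349]
tcp_rot: [-0.013, 1.0, 0.001, -0.001]
contact_force: [-0.2, -0.3, 0.8]
opening: 0.8
finger_force: 0.0
pos [ 0.4843 -0.1721  0.0349] F [-0.2  -0.26  0.78] -> [-80.6  -5.1  -0.3] [ 0.0017 -0.0024  0.0007]
```

```bash
python3 -m jog '[[0.2,-10,-3,0,0,0,0],[0.2,-20,-3,0,0,0,0],[0.2,-24,-3,0,0,0,0],[0.2,-28,-3,0,0,0,0],[0.2,-32,-3,0,0,0,0],[0.2,-36,-3,0,0,0,0],[0.2,-40,-3,0,0,0,0],[0.2,-44,-3,0,0,0,0],[0.2,-48,-3,0,0,0,0],[0.2,-52,-3,0,0,0,0],[0.2,-55,-3,0,0,0,0],[0.2,-58,-3,0,0,0,0]]'
python3 -m jog '[[0.2,-3,0,0,0,0,0],[0.2,-5,0,0,0,0,0],[0.2,-7,0,0,0,0,0],[0.2,-9,0,0,0,0,0]]'
```

```text
time: 3.55
eef_pos: [0.5431, -0.1745, 0.0351]
tcp_rot: [-0.013, 1.0, 0.0, -0.0]
contact_force: [-1.5, 0.9, 1.0]
opening: 0.799
finger_force: 0.8
time: 3.95
eef_pos: [0.5519, -0.1742, 0.0352]
tcp_rot: [-0.013, 1.0, 0.0, -0.0]
contact_force: [-2.4, 1.8, 0.1]
opening: 0.797
finger_force: 1.2
```

```bash
python3 -m jog '[[0.2,-2,0,0,0,0,0],[0.2,-4,0,0,0,0,0],[0.2,-6,0,0,0,0,0],[0.2,-8,0,0,0,0,0]]'
python3 - <<'E'
from h import *
from plant import imaging
c=imaging.read_camera('top')
cv2.imwrite('pics/t2.png',cv2.convertScaleAbs(cv2.resize(c['image'][150:250,150:340],None,fx=4.2,fy=4.2,interpolation=cv2.INTER_CUBIC),alpha=1.6))
E
```

```text
time: 4.35
eef_pos: [0.5602, -0.1741, 0.0353]
tcp_rot: [-0.013, 1.0, 0.0, 0.0]
contact_force: [-2.6, 1.9, 0.5]
opening: 0.803
finger_force: 1.2
```

View pics/t2.png

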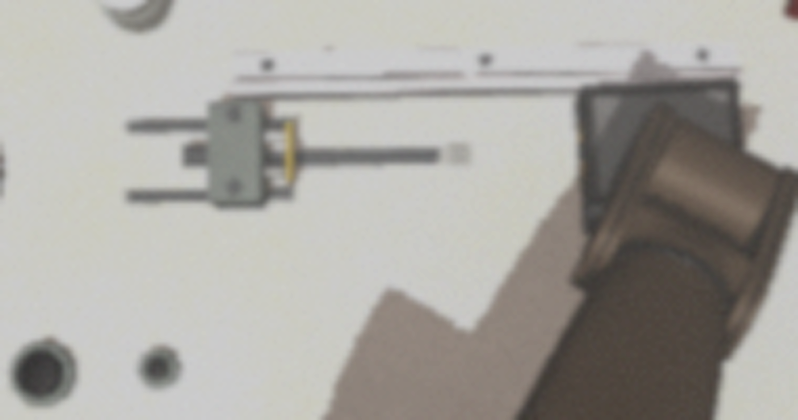

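The pack is almost flat: its top edge runs from (582,92) to (737,84) along the fence. I'll press it home gently.

```bash
for i in 1; do python3 -m jog '[[0.2,-1,0,0,0,0,0],[0.2,-2,0,0,0,0,0],[0.2,-3,0,0,0,0,0]]'; done; python3 -m jog '[[0.2,-1,0,0,0,0,0],[0.2,-2,0,0,0,0,0]]'
```

```text
time: 4.7
eef_pos: [0.5629, -0.174, 0.0353]
tcp_rot: [-0.013, 1.0, 0.0, -0.0]
contact_force: [-3.3, 2.2, 1.3]
opening: 0.804
finger_force: 1.5
time: 4.9
eef_pos: [0.5637, -0.174, 0.0353]
tcp_rot: [-0.013, 1.0, 0.0, -0.002]
contact_force: [-10.7, 1.6, 7.2]
opening: 0.8
finger_force: 5.2
```

```bash
python3 -m jog '[[0.3,10,0,0,0,0,0],[0.4,25,0,0,0,0,0],[0.4,25,0,-50,0,0,0],[0.4,25,0,-100,0,0,0],[0.4,25,0,-100,0,0,0]]'
python3 - <<'E'
from h import *
go(.625,-.28,.135,1.5)
go(.625,-.28,.035,1.5)
E
```

```text
time: 5.4
eef_pos: [0.5454, -0.1778, 0.1445]
tcp_rot: [-0.013, 1.0, -0.005, 0.009]
contact_force: [1.0, -0.1, 1.1]
opening: 0.601
finger_force: 0.0
pos [ 0.5454 -0.1778  0.1445] F [ 1.04 -0.14  1.08] -> [ -76.8 -104.    11.9] [0.0063 0.0214 1.57  ]
pos [ 0.5454 -0.1778  0.1445] F [ 1.04 -0.14  1.08] -> [ -75.  -103.1  111.9] [0.0063 0.0214 1.57  ]
```

```bash
python3 -m jog '[[0.4,-20,-40,0,0,0,0.15],[0.4,-82,-104,0,0,0,1.57],[0.4,-82,-104,0,0,0,1.57],[0.4,-82,-104,0,0,0,1.57],[0.4,-82,-104,0,0,0,1.57],[0.4,-82,-104,0,0,0,1.57],[0.4,-82,-104,0,0,0,1.57],[0.4,-82,-104,0,0,0,1.57],[0.4,-82,-104,0,0,0,1.57],[0.4,-82,-104,0,0,0,1.57],[0.4,-82,-104,0,0,0,1.57],[0.4,-82,-104,0,0,0,1.57]]'
python3 - <<'E'
from h import *
go(.625,-.28,.035,1.5)
E
```

```text
time: 6.6
eef_pos: [0.6251, -0.2771, 0.1353]
tcp_rot: [0.698, 0.716, 0.0, 0.001]
contact_force: [0.6, 0.3, -0.4]
opening: 0.599
finger_force: 0.0
pos [ 0.6251 -0.2771  0.1353] F [ 0.59  0.3  -0.4 ] -> [ -2.8  -0.4 100.3] [0.0023 0.0013 0.0003]
```

Take a picture to check clearance and where the pack is before going down.

Run:
```python
from h import *
from plant import imaging
a=imaging.read_camera('side')['image'][110:310,130:400]
cv2.imwrite('pics/s3.png',cv2.convertScaleAbs(cv2.resize(a,None,fx=2.9,fy=2.9,interpolation=cv2.INTER_CUBIC),alpha=1.6))
```

```text
(no output)
```

View pics/s3.png

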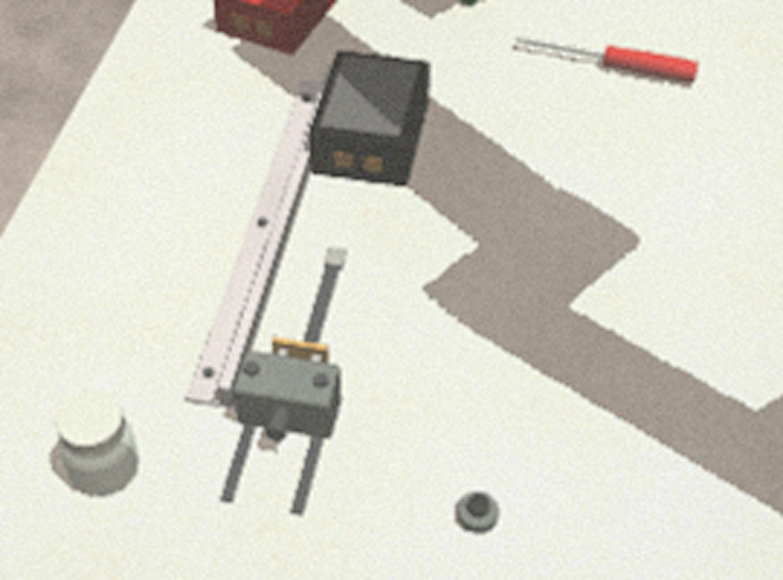

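The pack lies flat along the fence, with its pads at (355,160) facing the contact. The catch at (336,258) is ahead of it. Going down behind it and pushing.

```bash
python3 -m jog '[[0.4,0,0,50,0,0,0],[0.4,0,0,100,0,0,0],[0.4,0,0,100,0,0,0],[0.4,0,0,100,0,0,0],[0.4,15,0,100,0,0,0],[0.4,20,0,100,0,0,0],[0.4,24,0,100,0,0,0],[0.4,28,0,100,0,0,0],[0.4,32,0,100,0,0,0],[0.4,36,0,100,0,0,0],[0.4,40,0,100,0,0,0],[0.4,44,0,100,0,0,0]]'
```

```text
time: 7.85
eef_pos: [0.6235, -0.2324, 0.0353]
tcp_rot: [0.698, 0.717, -0.0, 0.0]
contact_force: [0.6, -4.0, 2.0]
opening: 0.599
finger_force: 1.8
```

```bash
python3 -m jog '[[0.4,4,0,0,0,0,0],[0.4,8,0,0,0,0,0],[0.4,12,0,0,0,0,0],[0.4,16,0,0,0,0,0],[0.4,20,0,0,0,0,0],[0.4,24,0,0,0,0,0],[0.4,28,0,0,0,0,0],[0.4,32,0,0,0,0,0]]'
```

```text
time: 8.65
eef_pos: [0.6225, -0.2001, 0.0351]
tcp_rot: [0.697, 0.717, -0.0, -0.0]
contact_force: [0.1, -3.1, 1.5]
opening: 0.601
finger_force: 1.5
```

```bash
python3 -m jog '[[0.4,4,0,0,0,0,0],[0.4,8,0,0,0,0,0],[0.4,12,0,0,0,0,0],[0.4,16,0,0,0,0,0],[0.4,20,0,0,0,0,0],[0.4,24,0,0,0,0,0],[0.4,28,0,0,0,0,0],[0.4,32,0,0,0,0,0],[0.4,36,0,0,0,0,0],[0.4,40,0,0,0,0,0],[0.4,44,0,0,0,0,0],[0.4,48,0,0,0,0,0]]'
```

```text
time: 9.85
eef_pos: [0.6212, -0.1522, 0.0351]
tcp_rot: [0.697, 0.717, -0.0, -0.0]
contact_force: [0.4, -2.6, -0.1]
opening: 0.596
finger_force: 1.3
```

```bash
python3 -m jog '[[0.4,4,0,0,0,0,0],[0.4,8,0,0,0,0,0],[0.4,12,0,0,0,0,0],[0.4,16,0,0,0,0,0],[0.4,20,0,0,0,0,0],[0.4,24,0,0,0,0,0],[0.4,28,0,0,0,0,0],[0.4,32,0,0,0,0,0],[0.4,36,0,0,0,0,0],[0.4,40,0,0,0,0,0],[0.4,44,0,0,0,0,0],[0.4,48,0,0,0,0,0]]'
```

```text
time: 11.05
eef_pos: [0.62, -0.1043, 0.0353]
tcp_rot: [0.698, 0.717, -0.0, 0.0]
contact_force: [-0.3, -1.0, -0.9]
opening: 0.597
finger_force: 0.9
```

```bash
python3 -m jog '[[0.4,4,0,0,0,0,0],[0.4,8,0,0,0,0,0],[0.4,12,0,0,0,0,0],[0.4,16,0,0,0,0,0],[0.4,20,0,0,0,0,0],[0.4,24,0,0,0,0,0],[0.4,28,0,0,0,0,0],[0.4,32,0,0,0,0,0],[0.4,36,0,0,0,0,0],[0.4,40,0,0,0,0,0],[0.4,44,0,0,0,0,0],[0.4,48,0,0,0,0,0]]'
python3 - <<'E'
from h import *
from plant import imaging
a=imaging.read_camera('side')['image'][110:310,130:400]
cv2.imwrite('pics/s4.png',cv2.convertScaleAbs(cv2.resize(a,None,fx=2.9,fy=2.9,interpolation=cv2.INTER_CUBIC),alpha=1.6))
E
```

```text
time: 12.25
eef_pos: [0.6188, -0.0563, 0.0354]
tcp_rot: [0.697, 0.717, 0.0, 0.0]
contact_force: [0.1, -1.5, 0.2]
opening: 0.605
finger_force: 1.1
```

View pics/s4.png

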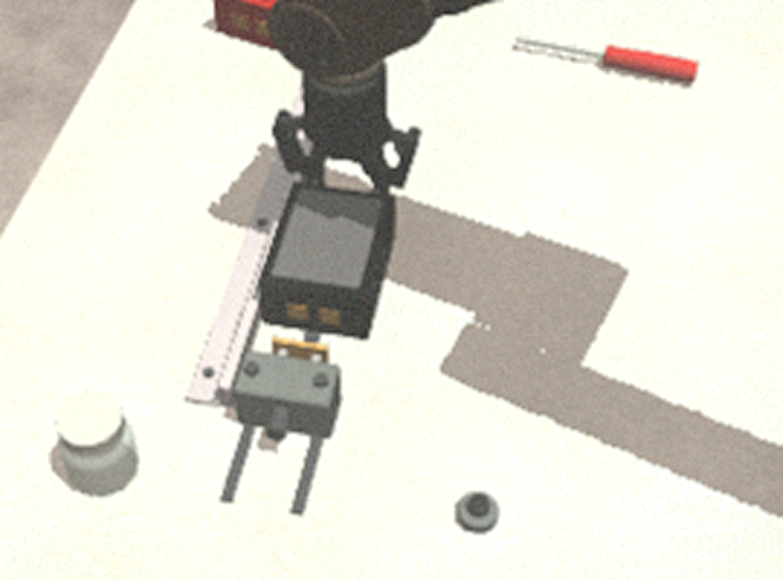

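The pack's front, with its pads at (312,313), is a few cm short of the contact plate at (300,347) and flat on the fence. I'll slow down to feel for the contact.

```bash
python3 -m jog '[[0.4,3,0,0,0,0,0],[0.4,6,0,0,0,0,0],[0.4,9,0,0,0,0,0],[0.4,12,0,0,0,0,0],[0.4,15,0,0,0,0,0],[0.4,18,0,0,0,0,0],[0.4,21,0,0,0,0,0],[0.4,24,0,0,0,0,0]]'; for i in 1 2 3; do :; done; python3 -m jog '[[0.4,2,0,0,0,0,0],[0.4,4,0,0,0,0,0]]'; python3 -m jog '[[0.4,2,0,0,0,0,0],[0.4,4,0,0,0,0,0]]'
```

```text
time: 13.1
eef_pos: [0.6181, -0.0324, 0.0353]
tcp_rot: [0.697, 0.717, -0.0, 0.0]
contact_force: [-0.3, -2.4, 0.2]
opening: 0.601
finger_force: 1.2
time: 13.3
eef_pos: [0.618, -0.0285, 0.0354]
tcp_rot: [0.697, 0.717, -0.0, 0.0]
contact_force: [0.1, -2.7, 0.1]
opening: 0.598
finger_force: 1.3
time: 13.5
eef_pos: [0.6179, -0.0245, 0.0354]
tcp_rot: [0.698, 0.717, 0.0, 0.0]
contact_force: [0.0, -1.9, 0.7]
opening: 0.601
finger_force: 1.3
```

```bash
python3 -m jog '[[0.4,1.5,0,0,0,0,0],[0.4,3,0,0,0,0,0]]';python3 -m jog '[[0.4,1.5,0,0,0,0,0],[0.4,3,0,0,0,0,0]]'; python3 -m jog '[[0.4,1.5,0,0,0,0,0],[0.4,3,0,0,0,0,0]]'; python3 -m jog '[[0.4,1.5,0,0,0,0,0],[0.4,3,0,0,0,0,0]]'
```

```text
time: 13.7
eef_pos: [0.6178, -0.0215, 0.0353]
tcp_rot: [0.697, 0.717, -0.0, 0.0]
contact_force: [0.5, -2.1, 0.5]
opening: 0.598
finger_force: 1.3
time: 13.9
eef_pos: [0.6177, -0.0186, 0.0353]
tcp_rot: [0.698, 0.717, -0.0, 0.0]
contact_force: [-0.2, -2.4, 0.5]
opening: 0.603
finger_force: 1.3
time: 14.1
eef_pos: [0.6177, -0.0155, 0.0353]
tcp_rot: [0.698, 0.717, 0.0, 0.0]
contact_force: [0.3, -2.4, 0.8]
opening: 0.598
finger_force: 1.4
time: 14.3
eef_pos: [0.6178, -0.014, 0.0357]
tcp_rot: [0.697, 0.717, -0.001, 0.001]
contact_force: [-0.1, -9.4, 1.6]
opening: 0.598
finger_force: 4.4
```

Contact felt at TCP y ≈ -0.0145, so I need about 9–11 mm more.

```bash
python3 -m jog '[[0.4,1.5,0,0,0,0,0],[0.4,3,0,0,0,0,0],[0.4,4.5,0,0,0,0,0]]';python3 -m jog '[[0.4,1.5,0,0,0,0,0],[0.4,3,0,0,0,0,0]]'; python3 -m jog '[[0.4,1,0,0,0,0,0],[0.4,2,0,0,0,0,0]]'
```

```text
time: 14.6
eef_pos: [0.6177, -0.0103, 0.0357]
tcp_rot: [0.697, 0.717, -0.001, 0.002]
contact_force: [-1.2, -9.8, 2.2]
opening: 0.595
finger_force: 4.9
time: 14.8
eef_pos: [0.6177, -0.0076, 0.0358]
tcp_rot: [0.697, 0.717, -0.001, 0.002]
contact_force: [-1.1, -10.2, 1.6]
opening: 0.595
finger_force: 5.3
time: 15.0
eef_pos: [0.6175, -0.0056, 0.0356]
tcp_rot: [0.697, 0.717, -0.001, 0.002]
contact_force: [-0.3, -10.6, 0.4]
opening: 0.6
finger_force: 5.4
```

```bash
python3 -m jog '[[0.4,1,0,0,0,0,0],[0.4,2,0,0,0,0,0],[0.4,2,0,0,0,0,0]]';python3 -m jog '[[0.4,1,0,0,0,0,0],[0.4,2,0,0,0,0,0],[0.4,2,0,0,0,0,0],[0.4,2,0,0,0,0,0]]'; python3 -m jog '[[0.4,-1,0,0,0,0,0],[0.4,-2,0,0,0,0,0],[0.4,-3,0,0,0,0,0],[0.4,-4,0,0,0,0,0]]'; python3 -m jog '[[0.4,-1,0,0,0,0,0],[0.4,-2,0,0,0,0,0],[0.4,-2,0,0,0,0,0]]'
```

```text
time: 15.3
eef_pos: [0.6175, -0.0037, 0.0356]
tcp_rot: [0.697, 0.717, -0.002, 0.002]
contact_force: [-0.1, -9.7, 0.6]
opening: 0.6
finger_force: 5.4
time: 15.7
eef_pos: [0.6175, -0.0019, 0.0356]
tcp_rot: [0.697, 0.717, -0.002, 0.002]
contact_force: [-0.7, -11.9, 0.9]
opening: 0.598
finger_force: 5.7
time: 16.1
eef_pos: [0.6174, -0.0044, 0.0353]
tcp_rot: [0.697, 0.717, -0.001, 0.001]
contact_force: [0.1, -5.8, 0.9]
opening: 0.599
finger_force: 3.2
time: 16.4
eef_pos: [0.6174, -0.0063, 0.0353]
tcp_rot: [0.697, 0.717, -0.001, 0.001]
contact_force: [-0.9, -6.7, -0.0]
opening: 0.598
finger_force: 3.3
```

```bash
python3 -m jog '[[0.4,-1,0,0,0,0,0],[0.4,-1.5,0,0,0,0,0],[0.4,-1.5,0,0,0,0,0]]';python3 -m jog '[[0.4,-1,0,0,0,0,0],[0.4,-1.5,0,0,0,0,0],[0.4,-1.5,0,0,0,0,0]]'
```

```text
time: 16.7
eef_pos: [0.6174, -0.0064, 0.0353]
tcp_rot: [0.697, 0.717, 0.0, -0.0]
contact_force: [0.8, -3.0, 0.7]
opening: 0.597
finger_force: 1.3
time: 17.0
eef_pos: [0.6171, -0.0076, 0.035]
tcp_rot: [0.698, 0.717, -0.0, -0.001]
contact_force: [0.2, 0.4, 0.2]
opening: 0.599
finger_force: 0.0
```

The force drops to zero at TCP y ≈ -0.007, so the catch holds the pack. I'll retreat, look, and head for the small key.

```bash
python3 -m jog '[[0.4,-20,0,0,0,0,0],[0.4,-40,0,0,0,0,0],[0.6,-40,0,-50,0,0,0],[0.8,-40,0,-100,0,0,0],[1,-40,0,-150,0,0,0],[1,-40,0,-150,0,0,0],[1,-40,0,-150,0,0,0]]'
python3 - <<'E'
from h import *
from plant import imaging
c=imaging.read_camera('side');pickle.dump(c,open('c5.pkl','wb'))
a=c['image'][200:360,160:340]
cv2.imwrite('pics/s5.png',cv2.convertScaleAbs(cv2.resize(a,None,fx=3.7,fy=3.7,interpolation=cv2.INTER_CUBIC),alpha=1.6))
go(.441,.235,.12,1.5)
E
```

```text
time: 17.7
eef_pos: [0.6194, -0.048, 0.1874]
tcp_rot: [0.697, 0.717, 0.001, 0.002]
contact_force: [-0.3, 0.9, -0.3]
opening: 0.0
finger_force: 0.0
pos [ 0.6181 -0.0478  0.185 ] F [-0.32  0.36 -0.39] -> [ 287.4 -169.4   65.2] [-0.0005 -0.0004  0.0009]
```

View pics/s5.png

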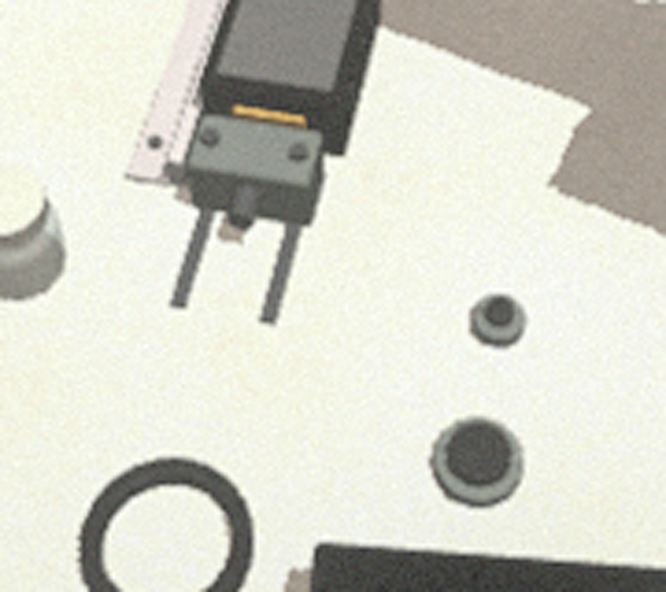

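The pack's pads sit against the brass plate at (270,115). The small key top is at (499,312) and the large one at (481,450). Next, hover over the small key and check with the wrist camera.

```bash
python3 -m jog '[[1,288,-170,0,0,0,0],[1,288,-170,0,0,0,0],[1,288,-170,0,0,0,0],[1,288,-170,0,0,0,0],[1,288,-170,0,0,0,0],[1,288,-170,0,0,0,0],[1,288,-170,0,0,0,0],[1,288,-170,65,0,0,0],[1,288,-170,65,0,0,0],[1,288,-170,65,0,0,0],[1,288,-170,65,0,0,0]]'
python3 - <<'E'
from h import *
from plant import imaging,get_state
s=get_state();c=imaging.read_camera('wrist');pickle.dump((s,c),open('w.pkl','wb'))
cv2.imwrite('pics/w6.png',cv2.convertScaleAbs(cv2.resize(c['image'],(800,600)),alpha=1.6))
E
```

```text
time: 18.85
eef_pos: [0.4399, 0.235, 0.1189]
tcp_rot: [0.698, 0.717, -0.001, -0.001]
contact_force: [0.7, 0.9, -0.4]
opening: -0.002
finger_force: 0.0
```

View pics/w6.png

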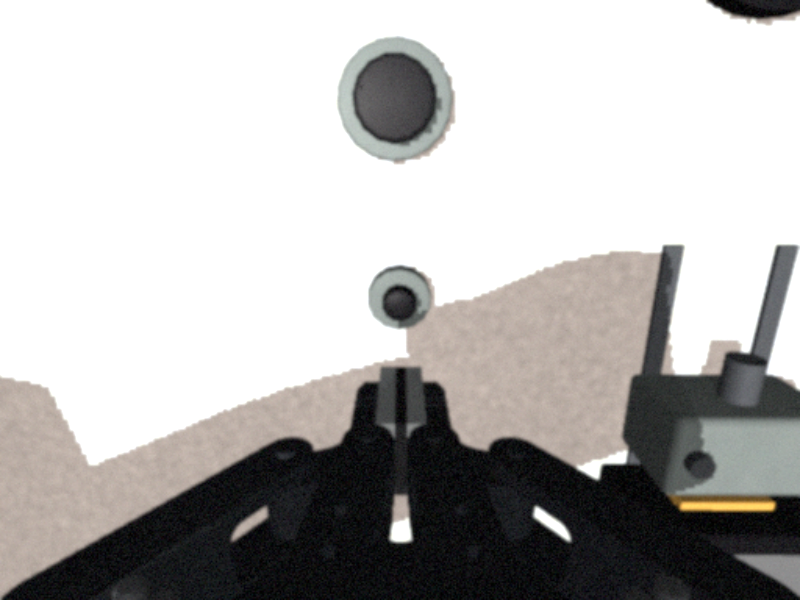

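The wrist view shows the small key cap at (399,302) and the large one at (396,97), both dark discs standing inside grey housings.

Run:
```python
from h import *
s,c=pickle.load(open('w.pkl','rb'))
g=cv2.cvtColor(c['image'],cv2.COLOR_BGR2GRAY);n,l,st,ce=cv2.connectedComponentsWithStats((g<55).astype(np.uint8))
M=c['tool_from_camera'];R=Ro.from_quat(s['tcp_rot']).as_matrix()
o=R@M[:3,3]+s['eef_pos']
for i in range(1,n):
  if 230<ce[i][0]<275 and ce[i][1]<215 and st[i][4]>50:
    print(st[i],ce[i].round(1), c['fx']*np.array([.018,.038])/st[i][2])
    d=R@M[:3,:3]@np.array([(ce[i][0]-c['cx'])/c['fx'],(ce[i][1]-c['cy'])/c['fy'],1])
    for z in(.01,.02,.03):print((o+d*(z-o[2])/d[2]).round(4))
print(o)
go(.4405,.235,.05,1.5)
```

```text
[ 226   34   54   58 1888] [256.1  62. ] [0.10035119 0.2118525 ]
[0.4381 0.3364 0.01  ]
[0.4381 0.3354 0.02  ]
[0.4382 0.3344 0.03  ]
[245 183  23  24 411] [255.7 193.8] [0.23560713 0.49739283]
[0.4404 0.2352 0.01  ]
[0.4404 0.2385 0.02  ]
[0.4403 0.2417 0.03  ]
[0.43915458 0.31273754 0.24827576]
pos [0.441  0.2351 0.1202] F [-0.3   0.4  -0.21] -> [-0.1 -0.4 70.2] [-0.0004  0.      0.0005]
```

```bash
python3 -m jog '[[1,1.5,0,40,0,0,0],[1,1.5,0,74,0,0,0],[1,1.5,0,78,0,0,0],[1,1.5,0,81,0,0,0],[1,1.5,0,83,0,0,0],[1,1.5,0,84,0,0,0]]'; python3 -m jog '[[1,0,0,1,0,0,0],[1,0,0,2,0,0,0]]'; python3 -m jog '[[1,0,0,1,0,0,0],[1,0,0,2,0,0,0]]'; python3 -m jog '[[1,0,0,1,0,0,0],[1,0,0,2,0,0,0]]'
```

```text
time: 19.5
eef_pos: [0.4424, 0.2371, 0.0382]
tcp_rot: [0.698, 0.717, 0.002, 0.001]
contact_force: [1.1, -1.0, 0.1]
opening: -0.002
finger_force: 0.0
time: 19.7
eef_pos: [0.4417, 0.237, 0.0354]
tcp_rot: [0.697, 0.717, 0.001, 0.001]
contact_force: [0.0, -0.0, 1.1]
opening: -0.005
finger_force: 0.9
time: 19.9
eef_pos: [0.4417, 0.237, 0.0331]
tcp_rot: [0.697, 0.717, 0.001, 0.001]
contact_force: [0.1, 0.4, 4.1]
opening: -0.002
finger_force: 1.5
time: 20.1
eef_pos: [0.4417, 0.237, 0.0309]
tcp_rot: [0.698, 0.717, 0.001, 0.001]
contact_force: [1.6, 0.2, 5.1]
opening: 0.0
finger_force: 2.2
```

Contact began near TCP z = 0.036. Press on to the stop.

```bash
python3 -m jog '[[1,0,0,1,0,0,0],[1,0,0,2,0,0,0],[1,0,0,2,0,0,0]]'; python3 -m jog '[[1,0,0,1,0,0,0],[1,0,0,1.5,0,0,0],[1,0,0,1.5,0,0,0]]'
```

```text
time: 20.4
eef_pos: [0.4418, 0.237, 0.0299]
tcp_rot: [0.697, 0.717, 0.0, 0.0]
contact_force: [-1.3, -0.9, 12.4]
opening: -0.002
finger_force: 6.1
time: 20.7
eef_pos: [0.4419, 0.2371, 0.0297]
tcp_rot: [0.697, 0.717, -0.0, 0.0]
contact_force: [-4.2, -2.2, 20.8]
opening: -0.0
finger_force: 10.5
```

The small key is at its stop (5 N for the spring, then 20 N hard). Now lift and move to the large key.

```bash
python3 -m jog '[[1,0,0,-20,0,0,0],[1,0,0,-40,0,0,0],[1,50,-1,-40,0,0,0],[1,97,-1,-40,0,0,0],[1,97,-1,-40,0,0,0],[1,97,-1,-20,0,0,0],[1,97,-1,-12,0,0,0],[1,97,-1,-10,0,0,0],[1,97,-1,-10,0,0,0]]'; python3 -m jog '[[1,0,0,1,0,0,0],[1,0,0,2,0,0,0],[1,0,0,2,0,0,0]]'; python3 -m jog '[[1,0,0,1,0,0,0],[1,0,0,2,0,0,0],[1,0,0,2,0,0,0]]'
```

```text
time: 21.6
eef_pos: [0.4363, 0.3328, 0.0361]
tcp_rot: [0.698, 0.716, -0.001, -0.0]
contact_force: [-0.0, -0.9, 2.2]
opening: -0.002
finger_force: 0.6
time: 21.9
eef_pos: [0.4376, 0.3334, 0.0353]
tcp_rot: [0.698, 0.717, 0.0, 0.0]
contact_force: [-0.4, -1.1, 2.0]
opening: -0.002
finger_force: 0.9
time: 22.2
eef_pos: [0.4377, 0.3336, 0.0331]
tcp_rot: [0.697, 0.717, 0.0, 0.0]
contact_force: [-0.3, -1.8, 3.3]
opening: -0.0
finger_force: 1.5
```

```bash
python3 -m jog '[[1,0,0,1,0,0,0],[1,0,0,2,0,0,0],[1,0,0,3,0,0,0],[1,0,0,3.5,0,0,0]]'; python3 -m jog '[[1,0,0,1,0,0,0],[1,0,0,1.5,0,0,0],[1,0,0,2,0,0,0]]'
```

```text
time: 22.6
eef_pos: [0.4377, 0.3337, 0.03]
tcp_rot: [0.697, 0.717, 0.0, 0.0]
contact_force: [-0.9, -3.7, 10.1]
opening: 0.002
finger_force: 4.7
time: 22.9
eef_pos: [0.4378, 0.3337, 0.0298]
tcp_rot: [0.697, 0.717, -0.001, 0.0]
contact_force: [-4.4, -6.8, 19.9]
opening: -0.0
finger_force: 9.9
```

The large key is at its stop. Lift off and take a last check.

```bash
python3 -m jog '[[1,0,0,-20,0,0,0],[1,0,0,-60,0,0,0],[1,0,0,-100,0,0,0],[1,0,0,-100,0,0,0],[1,0,0,-100,0,0,0],[1,0,0,-100,0,0,0]]'
python3 - <<'E'
from h import *
from plant import imaging
c=imaging.read_camera('top')
cv2.imwrite('pics/t7.png',cv2.convertScaleAbs(cv2.resize(c['image'][120:260,110:370],None,fx=3,fy=3,interpolation=cv2.INTER_CUBIC),alpha=1.6))
E
```

```text
time: 23.5
eef_pos: [0.4357, 0.3333, 0.1252]
tcp_rot: [0.698, 0.717, -0.002, -0.001]
contact_force: [-0.0, -0.4, -0.8]
opening: -0.001
finger_force: 0.0
```

View pics/t7.png

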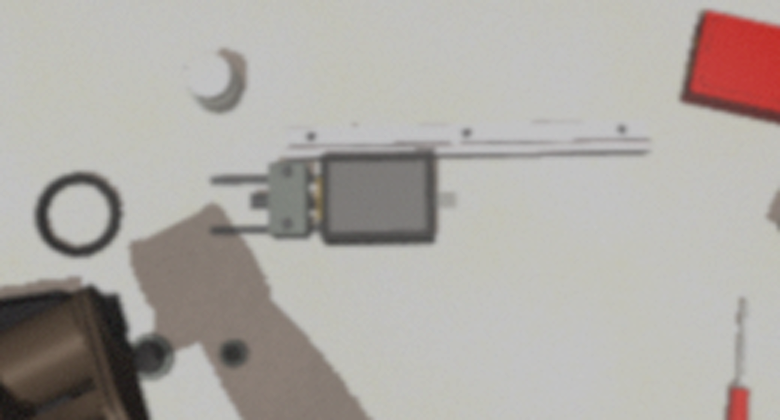

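The pack (380,198) is flat on the fence and against the contact. The catch (447,199) shows right behind it, and the bystanders in view have not moved.

```bash
python3 -c "
from plant import workorder;print(workorder.sign_off())"
```

```text
the job is handed in; nothing more can be done
None
```

The job is handed in at about 23.5 s on the robot's clock: the pack looks flat against the fence and held behind the catch, and the small key and then the large key were each pressed to the stop and released; sign-off returned no verdict.

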